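Clear the sawing board, slide the batten out to its cut line and hold it for the saw

TASK

Get the batten ready for sawing: take the black rubber block and wipe the loose wood chips off the bed of the sawing board on to the bench, moving the batten only after the bed is clear, and set the block down on the bench. Then slide the batten (do not lift it) along the fence, out over the bed's right-hand end, until the pencilled cut line stands just clear of that end, a saw's width or about 5 mm outside it, with the batten square against the fence. More than half of it then hangs in the air, so never let go or let it tip: finish while still holding it firmly down flat on the bed, and leave the other tools where they lie.

Things in the scene. Friction and masses are not known exactly. Their poses are not given: they have to be found in the camera images.
- saw_board: Sawing board (bench hook) screwed to the bench: flat plywood bed 130 (x) x 360 mm (y), top 62 mm above the bench. Origin: centre of its underside. Along its far (+x) side runs a straight fence 22 mm thick, 14 mm above the bed; its face is at x = +43 mm, so the open bed spans x -65 to +43 mm. The right-hand end (y = -180 mm), over which the batten is slid, the other end and the front are open.
- bed_end (a point): Middle of the top edge of the bed's right-hand end (at x -11, y -180, z +62 mm in the sawing board's frame); axes as the sawing board's, -y points outward. The bench goes on for more than 100 mm beyond.
- batten_center (a point): Softwood batten, 46 wide (x) x 250 long (y) x 38 mm high, 0.2 to 0.4 kg, evenly heavy; its centre, half-way up. Loose on the bed, 8 to 14 mm off the fence at its middle, askew up to 0.05 rad, its outer (-y) end 165 to 195 mm inside the bed's right-hand end. A pencilled cross on top marks the waste half, which goes outward (-y).
- cut_line (a point): Pencilled cut line squared round the batten, a dark line across its top and sides: point in the middle of the section (19 mm up), 15 mm from batten_center along the batten's +y, so 140 mm from its outer end, 110 mm from its inner end. Axes as the batten's.
- block_center (a point): Black rubber block for wiping, 0.2 kg: 22 thick (x), 100 long (y), 50 mm high (z); its centre. It stands on its long edge at the left front, on a 4 mm steel plate on the bench. Its 100 mm length nearly spans the open bed. (The small hardware strewn over the bench is scenery without substance: only listed things and the larger tools are in the way.)
- chip0_center (a point): Loose chip of wood, 30 x 14 x 7 mm, 10 g, centre; lies on the bed 10 to 70 mm from its right-hand end at the start.
- chip1_center (a point): Loose chip of wood, 22 x 18 x 7 mm, 10 g, centre; lies on the bed 10 to 70 mm from its right-hand end at the start.
- chip2_center (a point): Loose chip of wood, 26 x 12 x 6 mm, 10 g, centre; lies on the bed 10 to 70 mm from its right-hand end at the start.
- chip3_center (a point): Loose chip of wood, 18 x 15 x 7 mm, 10 g, centre; lies on the bed 10 to 70 mm from its right-hand end at the start.
- tenon_saw: Tenon saw lying flat on the bench in front of the sawing board, handle to the right, about 350 mm long, 90 mm wide, 22 mm high: bystander, leave alone. Origin near the middle of its length.
- tape: Roll of black tape, 62 mm across, 19 mm high, on the bench at the front right: bystander. Origin: centre of its underside.
- pliers: Pliers with red handles, 182 mm long, 14 mm high, behind the sawing board: bystander. Origin: centre of its underside.
- torch_black: Black torch, 151 mm long, 41 mm thick, lying at the back left: bystander. Origin: centre of its underside.
- coupling: Rusty tube coupling standing on end behind the sawing board, 50 mm across, 42 mm high: bystander. Origin: centre of its underside.

How it is judged:
By the outcome, as a careful person would: the job done as asked, in the order asked, and still so for the second after the job is handed in, while the arm keeps its last pose, push and grip.
It also fails if it takes over 67 s, if anything falls off the work surface, if the arm or the gripper's body presses on something with over 40 N, if the wrist force passes 120 N, or if a joint passes its speed limit or range.

ROBOT

A 6-joint arm with a two-finger parallel gripper is mounted at the origin on a cart in front of the work surface, level with it; the furniture and walls round the work are solid. World frame = base frame: x ahead of the robot, y to its left, z up, the work surface at z = 0. Lengths are in m, angles in rad, forces in N, time in s.
With the tool pointing down it reaches from about 0.275 to 0.75 m from the base axis. Payload 10.2 kg.
Tool frame: the origin (TCP) lies midway between the tips of the shut fingers; the grasp point (between the pads) lies 19 mm behind it; z points along the fingers, y is the line along which they close (so a half turn about z gives the same grasp; the last joint's range is limited). The gripper opens to 85 mm and grips with 20 to 120 N. Pads are 22 mm wide; open, the fingers measure 114 mm over their backs; the gripper's body (76 mm by 85 mm) begins 54 mm behind the grasp point. The pads swing forward as they close: fully open they stand 13 mm farther back than shut.
Start: joints at [-1.527, 0.313, 1.498, -0, 1.331, -0.223], TCP at [0.138, -0.506, 0.231] pointing down, gripper open.
Joint ranges: [-2.94, 2.94], [-0.97, 2.17], [0.19, 2.56], [-1.23, 4.37], [0.02, 3.11], [-2.88, 2.88]. Speed limits (rad/s): [2.39, 2.39, 3.01, 3.14, 3.14, 3.14].

INTERFACE

Orientations are given as a unit quaternion [x, y, z, w].
In Python, from workcell import bot, cams, ticket gives the robot as it stands.
- The arm moves only by the tool move_arm, never from a script. Its argument "motion" is a list of rows, each a list of 5 numbers: the opening, from 0 (shut) to 1 (fully open), then the shift along the world's x, y, z as a fraction of full scale, then the turn about the world's z as a fraction of full scale. A call has 1 to 5 rows; each row is the pose to reach, as a shift and turn from the pose commanded when the call began, turning the shorter way round; what a row does not reach only later rows make up. Full scale, the value 1, is 0.2 m for a shift and pi rad for a turn. A row lasts 1/10 s, in which the tool goes at most 50 mm and 8.59 degrees, less where a joint would pass 70% of its speed; a pose out of reach is approached as far as the arm can. A call with a number of a shift or a turn outside -1 to 1 is refused whole. A call with a gripper value outside its range is refused whole. The fingers move at their own pace and stop on an object; the grip force is fixed at half the most. Time passes only in rows, so rows that repeat a pose let the fingers close. It gives the time, the measured TCP pose, the force, the opening and the grip force at its end, in the units of the state.
- bot.sense(): the state, without advancing time (a new reading comes with each control period).
- cams.capture(name): name is "side" or "top"; returns (picture, depth): 384x512x3 uint8, red, green, blue; 384x512 float32, m along the optical axis (not along the pixel's ray), 0 where there is no reading.
- cams.camera_info(name): a dict with "camera_matrix" (3x3 intrinsics, pixels), "R" (3x3) and "t" (3): a world point X has camera coordinates R X + t. Camera axes: x right, y down, z forward; pixel columns grow to the right and rows downward; lengths in m; the calibration is good to about 2 mm. A picture is of the moment at which its call begins. camera_info takes no time and is no camera call.
- ticket.hand_in(): hands the job in; it is judged then, once.
The state is a dict: "clock": time; "joint_pos": joint angles; "joint_velocities": joint speeds; "joint_efforts": joint torques, N m; "position": TCP position; "orientation": TCP orientation; "force": force on the tool from outside, world axes, zero at the start; "moment": the same for the moment, N m; "grip_width": finger opening in m; "gripper_force": force on a finger pad.
Only numpy, scipy, OpenCV 4.12 (cv2) and the standard library are available. Lean on these libraries where they do the work, as an engineer would, in place of code of your own. Each camera call takes 0.05 s, during which the arm holds its last target. There are 200 camera calls.

## Working session

There is one attempt and no reset: what is moved stays moved. The work goes in short steps, Python scripts to look and compute and a tool call to move; the robot and the scene stay as the last step left them, time stands still between calls to the robot, and variables do not carry over. Pictures are saved under pics/ and viewed, at most 15 in all, crops included, and the job is handed in when it is done.

Besides the shell and the picture viewer there is one more tool, called after "Request:" by a JSON object that holds its "op" and its "data", one argument or row to a line. move_arm: Moves the arm, as the interface text tells. Shift numbers are shares of 0.2 m and turn numbers shares of pi rad, none past 1 either way. Its arguments: {"type":"object","properties":{"motion":{"type":"array","items":{"type":"array","items":{"type":"number"}}}},"required":["motion"]}

```bash
ls; mkdir -p pics; cat > h.py <<'E'
import numpy as np, cv2
from workcell import bot, cams, ticket
def grab(name, fn=None):
    im,d=cams.capture(name)
    if fn: cv2.imwrite('pics/'+fn, cv2.cvtColor(im,cv2.COLOR_RGB2BGR))
    return im,d
def ray(name,u,v,z):
    c=cams.camera_info(name);K=np.array(c['camera_matrix']);R=np.array(c['R']);t=np.array(c['t'])
    o=-R.T@t; d=R.T@np.linalg.solve(K,[u,v,1.]); return o+d*(z-o[2])/d[2]
def cloud(name,d):
    c=cams.camera_info(name);K=np.array(c['camera_matrix']);R=np.array(c['R']);t=np.array(c['t'])
    v,u=np.indices(d.shape); P=np.stack([(u-K[0,2])/K[0,0]*d,(v-K[1,2])/K[1,1]*d,d],-1)
    return (P-t)@R
def proj(name,X):
    c=cams.camera_info(name);p=np.array(c['camera_matrix'])@(np.array(c['R'])@X+np.array(c['t']));return p[:2]/p[2]
E
python3 - <<'E'
from h import *
for n in ('top','side'):
    im,d=grab(n); cv2.imwrite(f'pics/{n}0.png',cv2.resize(cv2.cvtColor(im,cv2.COLOR_RGB2BGR),(800,600),interpolation=cv2.INTER_CUBIC)); np.save(n+'0.npy',d)
    c=cams.camera_info(n); print(n,c['camera_matrix'],-np.array(c['R']).T@c['t'],np.array(c['R'])[2])
print(bot.sense())
E
```

```text
pics
top [[365.70941438   0.         253.97224767]
 [  0.         365.70941438 187.83348484]
 [  0.           0.           1.        ]] [0.38528773 0.06342274 1.00046518] [ 0.15368776 -0.01624212 -0.98798596]
side [[385.45542781   0.         256.92931063]
 [  0.         385.45542781 197.63340497]
 [  0.           0.           1.        ]] [0.07111266 1.01259581 0.65619142] [ 0.38113251 -0.79110736 -0.47842153]
{'clock': 0.1, 'joint_pos': array([-1.52740296e+00,  3.13397636e-01,  1.49833735e+00,  4.13211574e-05,
        1.33102190e+00, -2.23391323e-01]), 'joint_velocities': array([ 0.00050156, -0.00165058, -0.00284972, -0.0007087 ,  0.00274882,
       -0.00012138]), 'joint_efforts': array([ 2.21032205e-03, -4.12896180e+01, -2.60141981e+01, -2.15635155e-04,
        3.04235691e-03,  1.36200845e-05]), 'position': array([ 0.13839923, -0.50619718,  0.23079942]), 'orientation': array([ 9.91116912e-01,  1.32992210e-01,  7.23045211e-05, -5.77955775e-04]), 'force': array([-0.38022536,  0.55767407,  0.46181064]), 'moment': array([-0.03905112, -0.00883501, -0.02403415]), 'gripper_force': 0.0, 'grip_width': 0.08506562923425662}
```

View pics/top0.png

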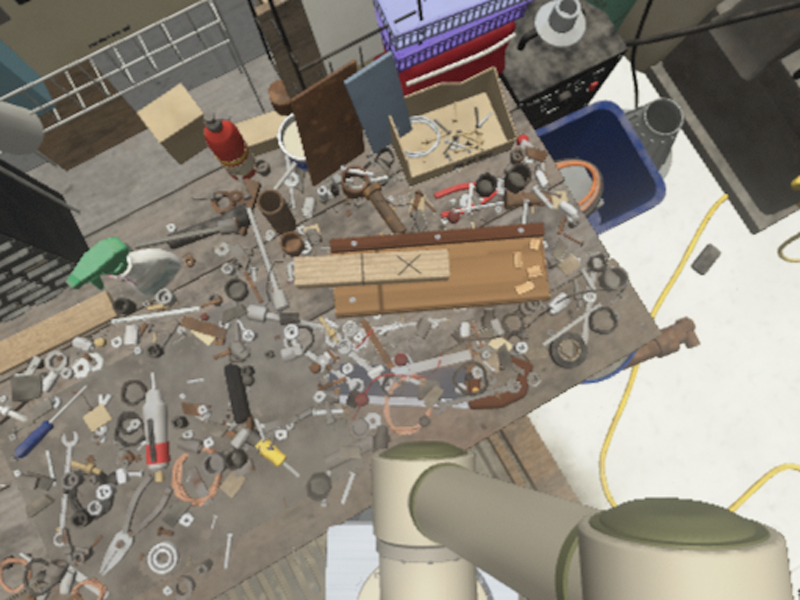

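View pics/side0.png

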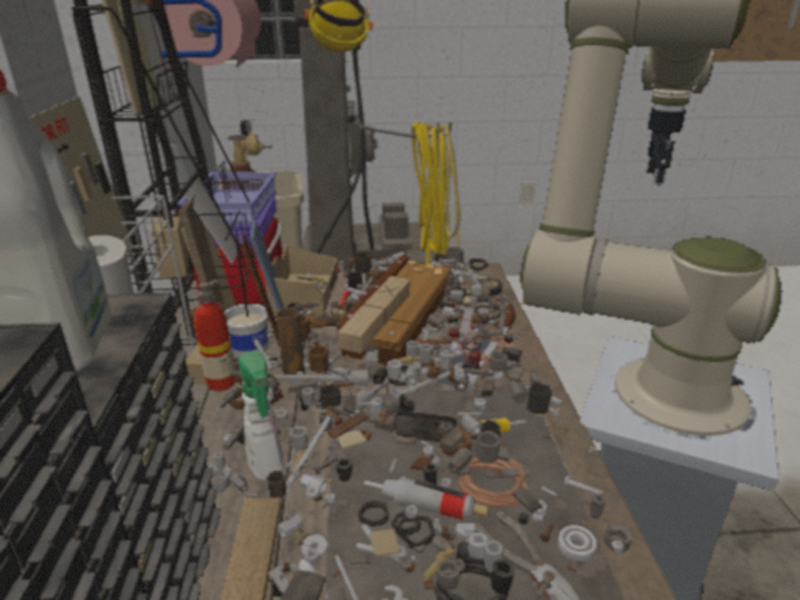

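The top view shows the bed at about x 333–548, y 225–315 of 800x600, with the batten at (372,267), its cross at (408,265) and its line at (362,267). The chips are at (535,245), (518,260), (533,270) and (524,282), and the black block is probably at (238,392). I'll measure these with depth and rays next.

```bash
python3 - <<'E'
from h import *
im=cv2.imread('pics/top0.png'); im=cv2.resize(im,(512,384),interpolation=cv2.INTER_AREA)
d=np.load('top0.npy'); P=cloud('top',d); Z=P[...,2]; 
def rect(m,name,z):
    m=cv2.morphologyEx(m.astype(np.uint8),cv2.MORPH_OPEN,np.ones((2,2)))
    n,l,s,c=cv2.connectedComponentsWithStats(m)
    i=1+np.argmax(s[1:,4]); 
    cs,_=cv2.findContours((l==i).astype(np.uint8),0,2); k=max(cs,key=cv2.contourArea)[:,0]
    W=np.array([ray('top',u,v,z)[:2] for u,v in k],np.float32)
    print(name,s[i],'medz',np.median(Z[l==i]),cv2.minAreaRect(W*1000)); 
roi=np.zeros(d.shape,bool); roi[135:215,170:365]=1
for lo,hi,n,z in((.09,.11,'batten',.1),(.07,.083,'fence',.076),(.055,.068,'bed',.062)):
    rect(roi&(Z>lo)&(Z<hi),n,z)
roi=np.zeros(d.shape,bool); roi[220:285,130:175]=1
rect(roi&(Z>.043)&(Z<.065),'block',.054)
b=im[230:275,140:165]; print(Z[235:272:4,140:166:2].round(3)); 
# bed noise
print(ray('top',336*.64,312*.64,.062),ray('top',548*.64,300*.64,.062))
cv2.imwrite('pics/z.png',cv2.resize(im[130:290,130:370],(800,533),interpolation=cv2.INTER_CUBIC))
E
```

```text
batten [ 188  160  101   24 1826] medz 0.0988609721748231 ((566.0972900390625, 88.96993255615234), (47.254398345947266, 249.12925720214844), 4.155742168426514)
fence [ 212  143  137   19 1157] medz 0.07468681280297368 ((624.0906982421875, -19.590072631835938), (22.888715744018555, 357.5200500488281), 5.577146530151367)
bed [ 213  152  140   52 4053] medz 0.06105359169498284 ((554.87548828125, -25.801498413085938), (122.8499755859375, 358.72802734375), 5.397380828857422)
block [143 234  16  38 354] medz 0.05005921163753119 ((363.1355285644531, 307.40240478515625), (92.84231567382812, 37.716163635253906), 1.4399514198303223)
[[ 0.002  0.007  0.051  0.049  0.049  0.045  0.032  0.048  0.054  0.053
   0.043  0.004  0.003]
 [ 0.003  0.001  0.05   0.05   0.056  0.048  0.041  0.051  0.053  0.052
   0.027  0.006  0.001]
 [ 0.009  0.006  0.048  0.054  0.055  0.052  0.043  0.029  0.025  0.025
   0.02   0.002  0.006]
 [ 0.005  0.005  0.004  0.054  0.054  0.052  0.049  0.038  0.018  0.003
   0.002  0.006  0.   ]
 [ 0.006  0.003  0.005  0.052  0.053  0.053  0.048  0.043  0.023  0.005
   0.     0.005  0.004]
 [ 0.007  0.005  0.003  0.045  0.054  0.054  0.05   0.045  0.029  0.004
   0.006 -0.001  0.004]
 [ 0.004  0.001  0.003  0.005  0.049  0.053  0.051  0.045  0.039  0.02
   0.005  0.004  0.004]
 [ 0.001  0.003  0.051  0.049  0.048  0.05   0.055  0.051  0.044  0.027
   0.006  0.002  0.003]
 [ 0.002  0.001  0.05   0.04   0.048  0.05   0.053  0.053  0.044  0.023
   0.021  0.007  0.003]
 [ 0.05   0.048  0.038  0.041  0.043  0.038  0.004  0.002 -0.001  0.023
   0.023  0.007  0.043]]
[0.49890629 0.14806216 0.062     ] [ 0.52391619 -0.20422199  0.062     ]
```

View pics/z.png

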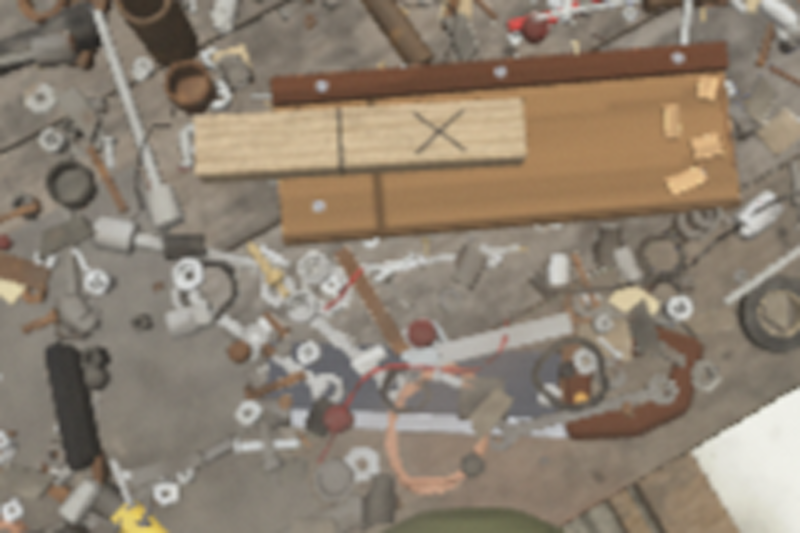

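The crop shows the block at crop px (73,407), with its long axis close to world x. The four chips are at crop px (708,88), (672,122), (706,148) and (686,180), and the batten's cross is on the right, as expected. Next is the block's exact pose, the cut line and the space for setting the block down.

```bash
python3 - <<'E'
from h import *
im=cv2.resize(cv2.imread('pics/top0.png'),(512,384),interpolation=cv2.INTER_AREA)
d=np.load('top0.npy'); Z=cloud('top',d)[...,2]
g=im.max(2)
m=((g<60)&(Z>.046)); m[:232]=0;m[275:]=0;m[:,:140]=0;m[:,165:]=0
n,l,s,c=cv2.connectedComponentsWithStats(m.astype(np.uint8)); i=1+np.argmax(s[1:,4]); print(s[i],c[i])
v,u=np.nonzero(l==i); W=np.array([ray('top',a,b,.054)[:2] for a,b in zip(u,v)],np.float32)*1000
print('block top',cv2.minAreaRect(W),W.mean(0)); 
# side view
ims=cv2.resize(cv2.imread('pics/side0.png'),(512,384),interpolation=cv2.INTER_AREA)
ds=np.load('side0.npy'); Ps=cloud('side',ds)
m=(ims.max(2)<60)&(Ps[...,2]>.045)&(Ps[...,2]<.062)&(abs(Ps[...,0]-.36)<.08)&(abs(Ps[...,1]-.3)<.06)
n,l,s,c=cv2.connectedComponentsWithStats(m.astype(np.uint8)); i=1+np.argmax(s[1:,4]); print(s[i],c[i])
v,u=np.nonzero(l==i); W=np.array([ray('side',a,b,.054)[:2] for a,b in zip(u,v)],np.float32)*1000
print('block side',cv2.minAreaRect(W),W.mean(0))
# cut line and chips (top)
for nm,(a,b) in dict(cut=(340,138),).items():
    print(nm,ray('top',130+a*240/800,130+b*.3,.1))
for a,b in((708,88),(672,122),(706,148),(686,180)): print('chip',ray('top',130+a*.3,130+b*.3,.069))
for x,y in((.5,.3),(.4,.2),(.45,.28)): print(proj('top',np.array([x,y,0]))/.64)
E
```

```text
[153 266   4   4   6] [154.33333333 267.66666667]
block top ((325.8190612792969, 296.6486511230469), (2.8249027729034424, 10.11840534210205), 58.16535186767578) [325.2156  296.74573]
[254 256  38  16 190] [270.50526316 265.61052632]
block side ((364.57611083984375, 318.0907897949219), (39.29560089111328, 96.86370849609375), 84.37969207763672) [369.02924 318.19867]
cut [0.5662564  0.10418742 0.1       ]
chip [ 0.61701332 -0.18303985  0.069     ]
chip [ 0.58922047 -0.15400043  0.069     ]
chip [ 0.56887961 -0.18023329  0.069     ]
chip [ 0.54329639 -0.16396006  0.069     ]
[252.33416724 314.48766165]
[307.45076765 372.71875699]
[262.41788014 343.18153552]
```

```bash
python3 - <<'E'
from h import *
im=cv2.resize(cv2.imread('pics/top0.png'),(512,384),interpolation=cv2.INTER_AREA)
g=im.max(2)
for v in range(228,276,3): print(v,g[v,138:166])
m=(g<75).astype(np.uint8); m[:228]=0;m[275:]=0;m[:,:138]=0;m[:,166:]=0
m=cv2.morphologyEx(m,cv2.MORPH_OPEN,np.ones((5,5)))
cs,_=cv2.findContours(m,0,2); k=max(cs,key=cv2.contourArea)
r=cv2.minAreaRect(k); print(r)
print(np.array([ray('top',*p,.054) for p in cv2.boxPoints(r)]))
E
```

```text
228 [125 119 125 126 124 126 133 137 123 114 118 115 108 101 108 123 134 140
 130 112 100 102 119 130 131 133 132 132]
231 [139 141 142 141 140 137 138 136 127 109  97 101 105 107 109 108 100  96
 109 123 129 133 134 135 138 137 137 138]
234 [143 142 141 140 136 118  86  71  62  60  61  63  63  69  90 120 131 121
 111 109 101  89  91 104 126 137 139 136]
237 [140 140 139 137 134 107  65  61  61  60  61  62  62  59  53  54  75  80
  65  79  95  94  72  53  67 110 134 134]
240 [137 137 134 133 132 117  82  63  63  62  59  61  60  59  56  52  69  92
 104 105  97  81  65  79 113 129 131 132]
243 [134 134 132 132 131 130 101  68  62  62  63  62  61  60  60  54  55  85
 107 110 108 101  91  74  77 110 128 131]
246 [135 134 132 129 129 128 123  98  68  64  65  63  59  59  61  59  55  53
  67  79  79  72  74  98 123 130 131 132]
249 [134 132 132 130 130 130 128 105  75  66  63  62  62  60  62  64  59  50
  55 104 139 141 134 133 132 132 132 133]
252 [134 133 131 131 129 130 128 123  98  68  64  63  64  63  63  63  60  53
  52  70 115 136 134 134 134 136 135 135]
255 [132 131 131 130 127 129 
[... 326 characters left out ...]
]
264 [132 132 132 131 131 132 135 135 131 129 111  73  61  63  62  63  60  62
  61  55  50  54  95 125 133 137 141 145]
267 [132 134 135 136 135 131 123 103 102 126 134 102  66  65  65  62  59  59
  55  52  78  98  89  86 112 135 135 127]
270 [117 124 130 133 120 110 128 151 152 137 133 145 128  79  62  61  66  76
  93 108 116 115  93  68  81 143 183 168]
273 [127 128 127 127 126 126 128 123 115 134 146 131 116 117 133 144 140 134
 128 121 118 116  93  69  80 110 148 178]
((151.75, 251.25), (36.47760009765625, 10.39415454864502), 78.69007110595703)
[[0.40809624 0.32979344 0.054     ]
 [0.41358073 0.30415942 0.054     ]
 [0.32426705 0.28140443 0.054     ]
 [0.31897926 0.30670314 0.054     ]]
```

Request:
{"op": "move_arm", "data": {
  "motion": [
    [1,0.5,0.25,0.1,0],
    [1,1,0.5,0.2,0],
    [1,1,0.75,0.2,0],
    [1,1,1,0.2,0],
    [1,1,1,0.2,0]
  ]
}}

```text
clock: 0.6
position: [0.3158, -0.3422, 0.2664]
orientation: [0.991, 0.133, -0.0, -0.0]
force: [1.5, -0.3, -1.1]
grip_width: 0.0853
gripper_force: 0.0
```

Request:
{"op": "move_arm", "data": {
  "motion": [
    [1,0.25,0.25,0,0],
    [1,0.4,0.5,0,0],
    [1,0.4,0.75,0,0],
    [1,0.4,1,0,0],
    [1,0.4,1,0,0]
  ]
}}

```text
clock: 1.1
position: [0.3948, -0.1407, 0.2665]
orientation: [0.991, 0.134, -0.0, -0.0]
force: [0.2, 0.1, 0.6]
grip_width: 0.0855
gripper_force: 0.0
```

Request:
{"op": "move_arm", "data": {
  "motion": [
    [1,0,0.2,0,0],
    [1,0,0.4,0,0],
    [1,0,0.6,0,0],
    [1,0,0.8,0,0],
    [1,0,1,0,0]
  ]
}}

```text
clock: 1.6
position: [0.3945, 0.0576, 0.2665]
orientation: [0.991, 0.133, -0.0, -0.0]
force: [0.6, -0.3, -0.8]
grip_width: 0.0857
gripper_force: 0.0
```

Request:
{"op": "move_arm", "data": {
  "motion": [
    [1,0,0.2,-0.1,0],
    [1,0,0.4,-0.2,0],
    [1,-0.05,0.6,-0.3,0],
    [1,-0.1,0.8,-0.4,0],
    [1,-0.15,1,-0.5,0]
  ]
}}

```text
clock: 2.1
position: [0.3641, 0.2575, 0.1657]
orientation: [0.991, 0.133, -0.0, 0.0]
force: [0.8, -0.7, -0.2]
grip_width: 0.0855
gripper_force: 0.0
```

Request:
{"op": "move_arm", "data": {
  "motion": [
    [1,0.01,0.15,0,-0.005],
    [1,0.01,0.26,0,-0.005],
    [1,0.01,0.26,-0.25,-0.005],
    [1,0.01,0.26,-0.5,-0.005],
    [1,0.01,0.26,-0.6,-0.005]
  ]
}}

```text
clock: 2.6
position: [0.3647, 0.3071, 0.0427]
orientation: [0.992, 0.125, -0.003, 0.001]
force: [-0.7, -1.3, -0.0]
grip_width: 0.0855
gripper_force: 0.0
```

Request:
{"op": "move_arm", "data": {
  "motion": [
    [1,0,0,-0.13,0],
    [0,0,0,-0.13,0],
    [0,0,0,-0.13,0],
    [0,0,0,-0.13,0],
    [0,0,0,-0.13,0]
  ]
}}

```text
clock: 3.1
position: [0.3676, 0.3084, 0.0218]
orientation: [0.992, 0.125, 0.001, -0.0]
force: [-0.7, 2.0, 1.5]
grip_width: 0.0281
gripper_force: 0.5
```

```bash
python3 - <<'E'
from h import *
s=bot.sense(); print(s['position'],s['force'],s['grip_width'],s['gripper_force'])
im,d=grab('side'); im=cv2.cvtColor(im,cv2.COLOR_RGB2BGR)
cv2.imwrite('pics/g1.png',cv2.resize(im[120:320,180:420],(720,600),interpolation=cv2.INTER_CUBIC))
E
```

```text
[0.36760662 0.30837876 0.02182413] [-0.71177426  1.9701377   1.52912649] 0.02807456997332828 0.534571185708046
```

View pics/g1.png

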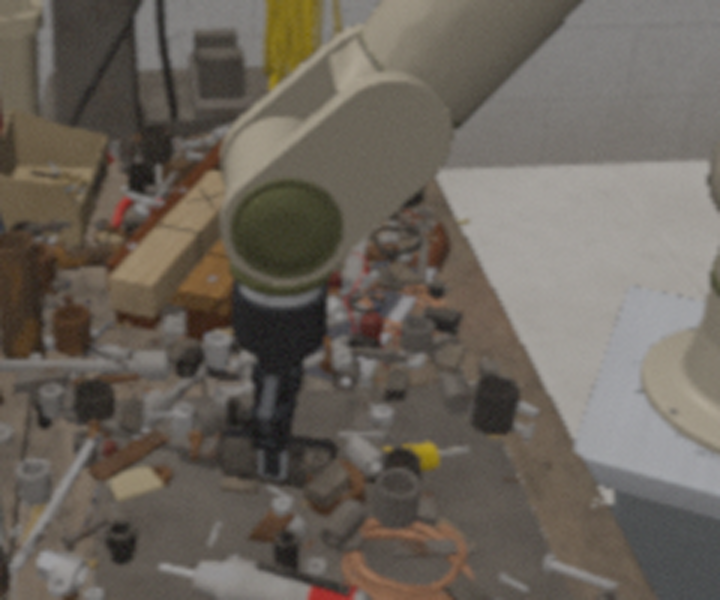

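Request:
{"op": "move_arm", "data": {
  "motion": [
    [0,0,0,0,0],
    [0,0,0,0,0],
    [0,0,0,0.2,0],
    [0,0,0,0.45,0],
    [0,0,0,0.7,0]
  ]
}}

```text
clock: 3.65
position: [0.3664, 0.3077, 0.1625]
orientation: [0.992, 0.125, -0.0, 0.0]
force: [1.2, 1.5, -1.9]
grip_width: 0.0212
gripper_force: 59.3
```

Request:
{"op": "move_arm", "data": {
  "motion": [
    [0,0.1,-0.2,0.05,-0.01],
    [0,0.2,-0.4,0.1,-0.02],
    [0,0.3,-0.6,0.1,-0.03],
    [0,0.4,-0.8,0.1,-0.04],
    [0,0.5,-1,0.1,-0.049]
  ]
}}

```text
clock: 4.15
position: [0.4673, 0.1062, 0.1811]
orientation: [0.999, 0.048, 0.0, 0.0]
force: [0.8, 0.5, -1.7]
grip_width: 0.021
gripper_force: 59.6
```

Request:
{"op": "move_arm", "data": {
  "motion": [
    [0,0.1,-0.2,0,0],
    [0,0.2,-0.4,0,0],
    [0,0.3,-0.6,0,0],
    [0,0.4,-0.8,0,0],
    [0,0.49,-0.99,0,0]
  ]
}}

```text
clock: 4.65
position: [0.5653, -0.0919, 0.1808]
orientation: [0.999, 0.048, -0.0, 0.0]
force: [1.4, 0.1, -1.7]
grip_width: 0.0212
gripper_force: 59.6
```

```bash
python3 - <<'E'
from h import *
for n in('top','side'):
    im,d=grab(n); np.save(n+'1.npy',d); cv2.imwrite(f'pics/raw_{n}1.png',cv2.cvtColor(im,cv2.COLOR_RGB2BGR))
s=bot.sense(); print(s['position'],s['orientation'],s['force'],s['grip_width'],s['gripper_force'])
p=proj('top',s['position']);q=proj('side',s['position']); print(p,q)
a=cv2.imread('pics/raw_top1.png');b=cv2.imread('pics/raw_side1.png')
def cr(i,p,w=50): 
    x,y=int(p[0]),int(p[1]); x=np.clip(x,w,511-w);y=np.clip(y,w,383-w);print(x-w,y-w);return cv2.resize(i[y-w:y+w,x-w:x+w],(400,400),interpolation=cv2.INTER_CUBIC)
cv2.imwrite('pics/g2.png',np.hstack([cr(a,p),cr(b,q)]))
E
```

```text
[ 0.56593988 -0.09431105  0.18027198] [9.98923350e-01 4.63871244e-02 1.57493900e-04 5.91564524e-04] [ 0.16872141  1.51665229 -1.32545155] 0.02178074769537662 59.76620614528656
[316.97673185 165.91708173] [267.18503341 149.30871722]
266 115
217 99
```

View pics/g2.png

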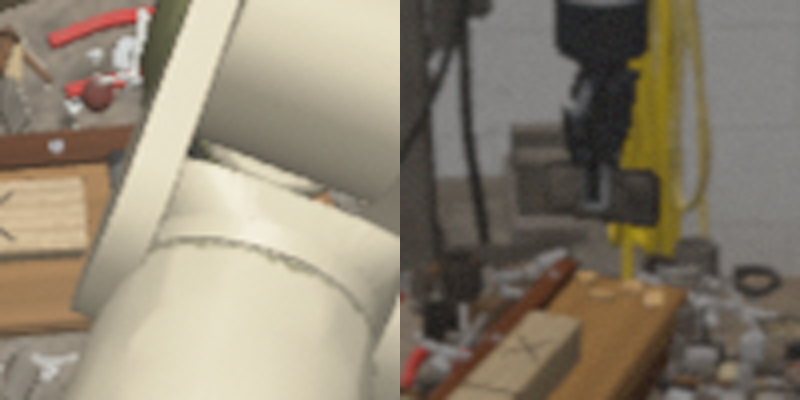

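```bash
python3 - <<'E'
from h import *
from scipy.optimize import brentq
b=cv2.imread('pics/raw_side1.png').max(2)
for v in(142,145,148,151,153,155,157): print(v,b[v,242:286])
s=bot.sense();T=s['position'];psi=2*np.arctan2(s['orientation'][1],s['orientation'][0]);print(psi)
X=np.array([np.cos(psi),np.sin(psi),0]);Y=np.array([-X[1],X[0],0])
for u,y,g in((246.2,.011,.05),(281.7,-.011,-.05)):
    f=lambda a:proj('side',T+a*X+y*Y+[0,0,.006])[0]-u
    print(brentq(f,g-.03,g+.03))
for z in(-.018,.032):print(proj('side',T+np.array([0,0,z])+.011*Y))
E
```

```text
142 [109 102  93  85  72  62  63  67  63  64  66  65  74  75  79  81  73  72
  69  70  61  50  43  37  46  65  74  64  55  57  53  55  59  61  56  54
  53  51  73 100 119 120 116 113]
145 [ 93  92  94  88  72  60  66  64  67  67  62  67  65  73  73  71  70  71
  72  72  65  51  41  37  46  78  83  70  55  55  50  58  59  60  65  63
  64  58  47  60  95 113 117 127]
148 [ 92  88  96  92  75  66  68  69  70  73  67  59  63  62  66  69  65  70
  63  58  60  55  44  40  48  77  83  69  63  62  57  56  49  46  52  52
  53  54  41  59  97 116 117 124]
151 [ 94  89  90  90  84  64  64  61  66  68  63  61  59  58  52  51  47  47
  54  59  60  70  71  73  74  73  62  57  56  56  58  56  51  49  48  51
  50  50  38  55 101 121 114 111]
153 [ 91  89  90  98  99 101  95  95  96  98  96  95  97  93  92  91  93  90
  77  64  59  63  63  62  61  50  46  44  50  48  53  54  57  54  55  51
  55  54  49  64 104 123 120 118]
155 [ 94  95  90  93  99 101 101 102 102  95  97  97  97  97  96  92  96  96
  94  94  92  91  92  94  95  88  98 127 129 104  96 108 101  87  82  82
  74  67  69  91 114 121 117 120]
157 [105  98  94  82  77  76  74  73  78  74  70  68  70  69  70  69  70  72
  76  74  75  79  93  98  94  93 105 137 133 106 106 125 142 154 161 158
 142 128 121 108 111 118 119 118]
0.09280756977024235
0.07122733316911388
-0.04725251379409731
[266.05393156 155.48351103]
[266.20444092 141.33694026]
```

```bash
python3 - <<'E'
from h import *
s=bot.sense();T=s['position'];psi=.0928
X=np.array([np.cos(psi),np.sin(psi),0]);Y=np.array([-X[1],X[0],0])
for c in(0,.003): print(c,[proj('side',T+(c+a)*X+y*Y+[0,0,z]).round(1) for a,y in((.05,.011),(-.05,.011),(-.05,-.011)) for z in(-.018,.032)])
b=cv2.imread('pics/raw_side1.png').astype(int);o=cv2.resize(cv2.imread('pics/side0.png'),(512,384),interpolation=cv2.INTER_AREA).astype(int)
dd=(b-o).sum(2)
for v in range(138,153,2): print(v,dd[v,242:262])
d=np.load('side1.npy'); print(d[140:152:3,244:286:2].round(2))
E
```

```text
0 [array([252.1, 153.5]), array([252. , 139.5]), array([280.3, 157.5]), array([280.7, 143.2]), array([282.3, 155.1]), array([282.7, 141. ])]
0.003 [array([251.3, 153.4]), array([251.2, 139.4]), array([279.5, 157.4]), array([279.9, 143.1]), array([281.4, 155. ]), array([281.9, 140.9])]
138 [   9    9   11    4    5    9    2    6    2   13   13    8    4    9
    7   -5   -4  -60 -154 -209]
140 [  14    6    8    3    6    8   -5   -8    4    8    4  -15  -20    2
   16    1   -7   -4  -59 -149]
142 [ 12  14   5  10   5   4   1  16   9   3   5  14  29  28  41  59  44  35
   3 -53]
144 [  9  15   4  10  -1   5  12   4   1   2  10   8  14  45  39  34  39  32
  25 -14]
146 [ 11  10   7  12   8   3   6  12   3   4  16   7  12  28  23  40  27  27
  24 -29]
148 [ 11   1  14  13   1   5  15  11  11  17  -2 -20   3  -2  16  20  10  30
  -2 -45]
150 [  9  -4  10  16  16   4   4   3  16   9  -2 -15  -3  -9  -8 -18 -24 -18
 -32 -40]
152 [  26    1    4   10    4   -8    0    3    6    0   14   -4  -22  -26
  -24  -18  -28  -40  -73 -105]
[[2.56 2.34 2.33 2.34 2.35 1.28 1.28 1.28 1.28 1.26 1.26 1.24 1.25 1.28
  2.5  2.24 2.46 2.18 2.18 2.18 2.32]
 [2.53 2.35 2.35 2.35 2.35 1.29 1.29 1.29 1.28 1.26 1.27 1.26 1.26 1.27
  1.27 1.26 1.26 1.26 1.26 2.17 2.33]
 [2.49 2.35 2.36 2.36 2.36 1.3  1.29 1.29 1.28 1.26 1.26 1.26 1.27 1.27
  1.27 1.27 1.27 1.26 1.27 2.18 2.34]
 [2.44 2.36 2.35 2.37 2.37 1.3  1.3  1.29 1.29 1.28 1.27 1.27 1.28 1.28
  1.27 1.27 1.27 1.27 1.27 2.19 2.35]]
```

The top view is hidden by the arm. In the side view the block is held level, and its ends at columns 252–254 and 281.5 centre it on the TCP. I'll lower it to the bed.

Request:
{"op": "move_arm", "data": {
  "motion": [
    [0,0,0,-0.15,0.001],
    [0,0,0,-0.3,0.001],
    [0,0,0,-0.42,0.001],
    [0,0,0,-0.48,0.001],
    [0,0,0,-0.496,0.001]
  ]
}}

```text
clock: 5.25
position: [0.5644, -0.0895, 0.0807]
orientation: [0.999, 0.05, -0.001, -0.0]
force: [-0.6, 0.1, -0.9]
grip_width: 0.0213
gripper_force: 59.7
```

Request:
{"op": "move_arm", "data": {
  "motion": [
    [0,0,0,0,0],
    [0,0.005,-0.05,0,0],
    [0,0.01,-0.1,0,0],
    [0,0.015,-0.15,0,0],
    [0,0.019,-0.2,0,0]
  ]
}}

```text
clock: 5.75
position: [0.569, -0.1313, 0.0818]
orientation: [0.999, 0.05, 0.0, 0.0]
force: [-0.5, -0.4, -2.4]
grip_width: 0.0214
gripper_force: 59.7
```

Request:
{"op": "move_arm", "data": {
  "motion": [
    [0,0.005,-0.05,-0.003,0],
    [0,0.01,-0.1,-0.004,0],
    [0,0.014,-0.15,-0.004,0],
    [0,0.019,-0.2,-0.004,0],
    [0,0.024,-0.25,-0.004,0]
  ]
}}

```text
clock: 6.25
position: [0.5736, -0.1808, 0.0806]
orientation: [0.999, 0.05, -0.0, -0.0]
force: [-0.2, 1.1, -1.8]
grip_width: 0.0214
gripper_force: 59.7
```

Request:
{"op": "move_arm", "data": {
  "motion": [
    [0,0.005,-0.05,0,0],
    [0,0.01,-0.1,0,0],
    [0,0.014,-0.15,0,0],
    [0,0.019,-0.2,0,0],
    [0,0.024,-0.25,0,0]
  ]
}}

```text
clock: 6.75
position: [0.5784, -0.2309, 0.0806]
orientation: [0.999, 0.05, -0.0, -0.0]
force: [0.2, -0.4, -1.8]
grip_width: 0.0213
gripper_force: 59.7
```

Request:
{"op": "move_arm", "data": {
  "motion": [
    [0,0,-0.03,0,0],
    [0,0,-0.06,0,0],
    [0,0,-0.06,0.2,0],
    [0,0,-0.06,0.4,0],
    [0,0,-0.06,0.5,0]
  ]
}}

```text
clock: 7.25
position: [0.5792, -0.2425, 0.1844]
orientation: [0.999, 0.05, 0.002, 0.001]
force: [-1.3, 0.1, -1.0]
grip_width: 0.021
gripper_force: 59.7
```

```bash
python3 - <<'E'
from h import *
im,d=grab('side'); im=cv2.cvtColor(im,cv2.COLOR_RGB2BGR); print(bot.sense()['position'],bot.sense()['force'])
cv2.imwrite('pics/g3.png',cv2.resize(im[130:250,190:350],(800,600),interpolation=cv2.INTER_CUBIC))
E
```

```text
[ 0.57985013 -0.24292182  0.18668429] [ 0.96083288 -0.82760773  1.23798587]
```

View pics/g3.png

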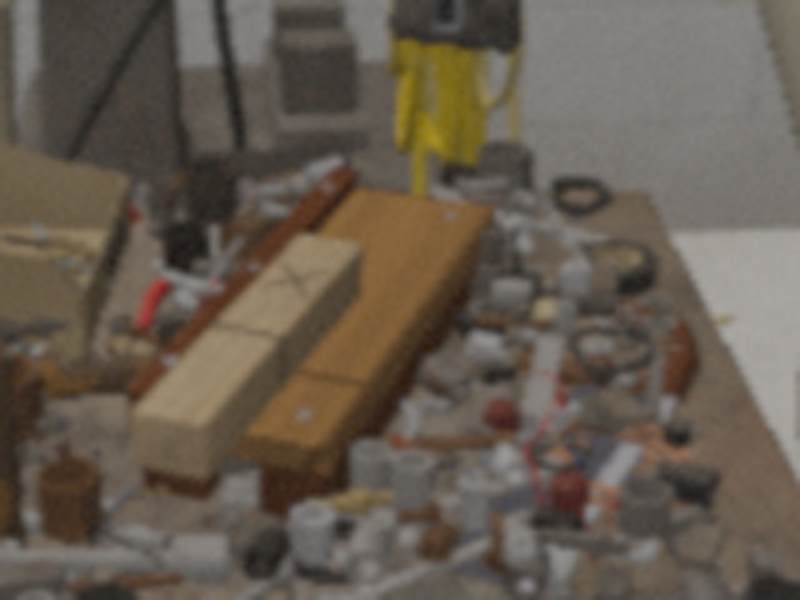

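The bed is clear: no chips are left between the batten's end (360,250) and the bed's far end (350–490, 200). Next I carry the block to the open bench at the left and set it down.

Request:
{"op": "move_arm", "data": {
  "motion": [
    [0,0,0.15,0,0],
    [0,-0.05,0.35,0,0],
    [0,-0.05,0.55,0,0],
    [0,-0.1,0.75,0,0],
    [0,-0.1,0.95,0,0]
  ]
}}

```text
clock: 7.8
position: [0.5572, -0.0504, 0.1797]
orientation: [0.999, 0.05, -0.001, -0.0]
force: [0.2, 0.2, -2.0]
grip_width: 0.0209
gripper_force: 59.7
```

Request:
{"op": "move_arm", "data": {
  "motion": [
    [0,0,0.2,0,0],
    [0,-0.05,0.4,0,0],
    [0,-0.05,0.6,0,0],
    [0,-0.1,0.8,0,0],
    [0,-0.1,1,0,0]
  ]
}}

```text
clock: 8.3
position: [0.5371, 0.1496, 0.1798]
orientation: [0.999, 0.05, -0.001, -0.0]
force: [1.3, 0.7, -2.4]
grip_width: 0.0213
gripper_force: 59.7
```

Request:
{"op": "move_arm", "data": {
  "motion": [
    [0,-0.05,0.2,0,0],
    [0,-0.1,0.4,0,0],
    [0,-0.15,0.6,0,0],
    [0,-0.15,0.77,0,0],
    [0,-0.15,0.8,0,0]
  ]
}}

```text
clock: 8.8
position: [0.5072, 0.3111, 0.1795]
orientation: [0.999, 0.052, -0.001, -0.0]
force: [-0.2, -0.6, -2.4]
grip_width: 0.0208
gripper_force: 59.8
```

Request:
{"op": "move_arm", "data": {
  "motion": [
    [0,0,0,-0.2,0],
    [0,0,0,-0.4,0],
    [0,0,0,-0.6,0],
    [0,0,0,-0.75,0],
    [0,0,0,-0.78,0]
  ]
}}

```text
clock: 9.3
position: [0.5064, 0.3068, 0.0218]
orientation: [0.999, 0.05, -0.003, 0.001]
force: [-20.1, -7.2, 31.6]
grip_width: 0.0213
gripper_force: 64.6
```

Request:
{"op": "move_arm", "data": {
  "motion": [
    [0,0,0,0,0],
    [0,0,0,0.02,0]
  ]
}}

```text
clock: 9.5
position: [0.5083, 0.3076, 0.0284]
orientation: [0.999, 0.05, -0.0, 0.0]
force: [0.6, 0.1, -2.6]
grip_width: 0.021
gripper_force: 60.0
```

```bash
python3 - <<'E'
from h import *
s=bot.sense(); print(s['position'],s['orientation'],s['force'],s['moment'],s['grip_width'])
for n in('top','side'):
    im,d=grab(n); np.save(n+'2.npy',d); cv2.imwrite(f'pics/raw_{n}2.png',cv2.cvtColor(im,cv2.COLOR_RGB2BGR))
a=cv2.imread('pics/raw_top2.png');b=cv2.imread('pics/raw_side2.png')
p=proj('top',s['position']);q=proj('side',s['position']);print(p,q)
def cr(i,p,w=50):
    x,y=int(p[0]),int(p[1]);return cv2.resize(i[y-w:y+w,x-w:x+w],(400,400),interpolation=cv2.INTER_CUBIC)
cv2.imwrite('pics/g4.png',np.hstack([cr(cv2.resize(cv2.imread('pics/top0.png'),(512,384),interpolation=cv2.INTER_AREA),p),cr(b,q)]))
E
```

```text
[0.50831112 0.30758667 0.02841974] [ 9.98749269e-01  4.99975154e-02 -3.53980184e-04  1.45352304e-04] [ 0.62659451  0.07712137 -2.58355804] [-0.01286506  0.02348266  0.0126232 ] 0.020958716066747873
[156.32717096 196.88806729] [223.96843748 256.59991567]
```

View pics/g4.png

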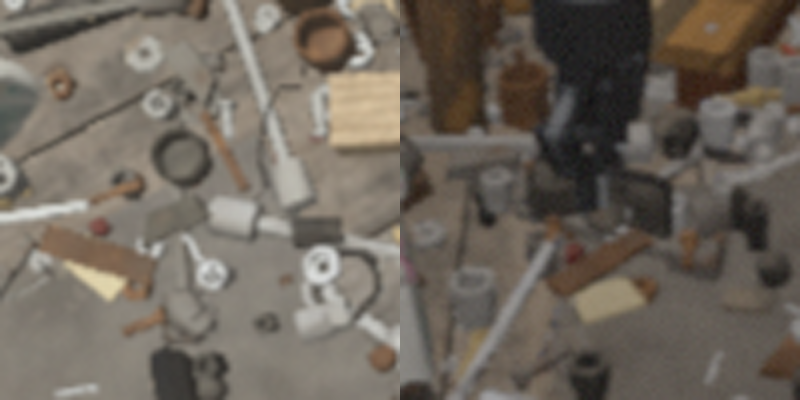

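The left crop shows the grey steel plate's edge at about crop y 200, right under the block, with bare wood above it (further +x). I'll check the clearance to the torch and coupling and find the plate edge before moving on.

```bash
python3 - <<'E'
from h import *
im=cv2.resize(cv2.imread('pics/top0.png'),(512,384),interpolation=cv2.INTER_AREA)
Z=cloud('top',np.load('top0.npy'))[...,2]
sat=cv2.cvtColor(im,cv2.COLOR_BGR2HSV)[...,1]
for y in(.34,.32,.30,.28):
    r=[]
    for x in np.arange(.42,.70,.015):
        u,v=proj('top',np.array([x,y,0])).astype(int); r.append((int(round(x*1000)),int(np.median(sat[v-2:v+3,u-2:u+3])),round(float(np.median(Z[v-2:v+3,u-2:u+3]))*1 if 0 else float(np.median(Z[v-2:v+3,u-2:u+3]))*1000)))
    print(y,[(a,b,round(c)) for a,b,c in r])
for u,v in((245,215),(240,232),(165,245)): print(ray('top',u*.64,v*.64,.02))
print(ray('top',292*.64,240*.64,.042))
E
```

```text
0.34 [(420, 29, 4), (435, 74, 40), (450, 28, 5), (465, 28, 3), (480, 19, 27), (495, 40, 39), (510, 31, 38), (525, 36, 4), (540, 32, 31), (555, 36, 37), (570, 29, 26), (585, 27, 38), (600, 39, 0), (615, 28, 46), (630, 40, 0), (645, 38, 7), (660, 39, 44), (675, 34, 41), (690, 27, 38)]
0.32 [(420, 31, 32), (435, 24, 55), (450, 27, 31), (465, 26, 20), (480, 18, 22), (495, 30, 6), (510, 34, 40), (525, 35, 8), (540, 34, 32), (555, 37, 35), (570, 40, 26), (585, 35, 44), (600, 41, 47), (615, 33, 40), (630, 42, -1), (645, 65, 6), (660, 42, 18), (675, 30, 33), (690, 21, 35)]
0.3 [(420, 27, 4), (435, 27, 4), (450, 25, 4), (465, 5, 34), (480, 26, 3), (495, 21, 26), (510, 12, 29), (525, 27, 4), (540, 65, 43), (555, 60, 34), (570, 25, 31), (585, 37, 0), (600, 38, -1), (615, 40, -1), (630, 36, 1), (645, 16, 31), (660, 23, 4), (675, 40, -1), (690, 44, 0)]
0.28 [(420, 27, 4), (435, 27, 4), (450, 26, 3), (465, 26, 3), (480, 24, 3), (495, 18, 25), (510, 11, 27), (525, 28, 4), (540, 27, 4), (555, 29, 3), (570, 40, 0), (585, 18, 33), (600, 16, 33), (615, 28, 1), (630, 43, -1), (645, 15, 3), (660, 45, 1), (675, 73, 106), (690, 77, 76)]
[0.67418915 0.3170354  0.02      ]
[0.64317458 0.32416708 0.02      ]
[0.61768023 0.45325008 0.02      ]
[0.62472295 0.22873626 0.042     ]
```

```bash
python3 - <<'E'
from h import *
im=cv2.resize(cv2.imread('pics/top0.png'),(512,384),interpolation=cv2.INTER_AREA)
Z=cloud('top',np.load('top0.npy'))[...,2]; sat=cv2.cvtColor(im,cv2.COLOR_BGR2HSV)[...,1]
ys=np.arange(.42,-.36,-.02); print('y from .42 step -.02; rows x')
for x in np.arange(.72,.27,-.02):
    r=''
    for y in ys:
        u,v=proj('top',np.array([x,y,0])).astype(int); z=np.median(Z[v-1:v+2,u-1:u+2]); s=np.median(sat[v-1:v+2,u-1:u+2])
        r+='#' if z>.012 else ('p' if s<33 and z>.0015 else ('w' if s>33 and z<.0025 else '?'))
    print(round(x,2),r)
E
```

```text
y from .42 step -.02; rows x
0.72 ww#######pww##?###p?##www##?w######?w?w
0.7 ww#?#####pw#www?w#?w#wwww##w?w#www#??ww
0.68 www###w###w?wwwwww#w##w?#www??#????#?ww
0.66 ?#####pw##p#wwwwww##w#ww########???www?
0.64 ##wwww##w###w###################?w?????
0.62 wwwp#wwww##p?#####################ww#??
0.6 ?w?ww#w#ww############################w
0.58 www##w##w########################w?w###
0.56 wwww#?#ww########################www###
0.54 wwww###p#wwww########################ww
0.52 ww##p?pp##wwww############wwww####ww##w
0.5 pw?p#######ww?##w?w?wwwwww###wwwwww#ww#
0.48 ######ppp###########w#?ww#w##w?w?ww?##w
0.46 p?##pp#p?p???#####p?pwww#####w#w##?#www
0.44 p?pp##ppp###??##?#wwwwwww#######???#www
0.42 ppp?p#ppp#pp#???#?######?######ww##www?
0.4 pppp###ppppp?p#pp####pppp###ww##wwww???
0.38 pppp###ppppp##p#pp##p##p##ww###www?????
0.36 ppppp#pppppp#####p#pp##p######www??????
0.34 p##pp##?p??pp##www#www#wwwwwwww???????w
0.32 #?#p###p?##p?####?#ww#wwwwwwwww????????
0.3 ?pw#######??ppp###w#wwwwwwwwwww??????w?
0.28 ?###?####??w???#########wwwwwwww?????w?
```

The height and saturation map shows the plate covering the left front up to x≈0.50–0.56. There is bare wood in a strip in front of the torch, so I'll set the block down near (0.562, 0.385), turned parallel to the torch.

Request:
{"op": "move_arm", "data": {
  "motion": [
    [0,0,0,0.2,0],
    [0,0,0.1,0.4,0.04],
    [0,0.1,0.2,0.4,0.085],
    [0,0.2,0.3,0.4,0.13],
    [0,0.27,0.385,0.4,0.175]
  ]
}}

```text
clock: 10.1
position: [0.5634, 0.3858, 0.1094]
orientation: [0.947, 0.322, 0.001, -0.0]
force: [0.3, -0.2, -2.6]
grip_width: 0.0211
gripper_force: 60.0
```

Request:
{"op": "move_arm", "data": {
  "motion": [
    [0,0,0,0,0.045],
    [0,0,0,0,0.09],
    [0,0,0,0,0.135],
    [0,0,0,0,0.18],
    [0,0,0,0,0.225]
  ]
}}

```text
clock: 10.6
position: [0.5625, 0.3849, 0.109]
orientation: [0.777, 0.63, 0.0, 0.0]
force: [-0.1, -0.1, -2.0]
grip_width: 0.0214
gripper_force: 60.0
```

Request:
{"op": "move_arm", "data": {
  "motion": [
    [0,0,0,0,0.04],
    [0,0,0,0,0.08],
    [0,0,0,0,0.1],
    [0,0,0,-0.15,0.1],
    [0,0,0,-0.3,0.1]
  ]
}}

```text
clock: 11.1
position: [0.563, 0.3852, 0.0491]
orientation: [0.671, 0.742, 0.001, 0.001]
force: [-0.1, 0.6, -2.4]
grip_width: 0.0211
gripper_force: 60.2
```

```bash
python3 - <<'E'
from h import *
s=bot.sense(); print(s['position'],s['orientation'],2*np.arctan2(s['orientation'][1],s['orientation'][0]),s['force'],s['joint_pos'])
E
```

```text
[0.56300954 0.3851589  0.04910661] [6.70755660e-01 7.41676961e-01 1.33981621e-03 5.78861239e-04] 1.6711363876584482 [-0.08661476  0.58847592 -2.4490051 ] [ 4.28653280e-01  8.25610411e-01  1.15604960e+00 -2.89466252e-06
  1.15701361e+00  3.28314379e-01]
```

Request:
{"op": "move_arm", "data": {
  "motion": [
    [0,0,0,-0.08,0],
    [0,0,0,-0.125,0],
    [0,0,0,-0.145,0],
    [0,0,0,-0.15,0],
    [0,0,0,-0.15,0]
  ]
}}

```text
clock: 11.6
position: [0.5629, 0.3853, 0.0197]
orientation: [0.671, 0.742, 0.001, 0.0]
force: [-0.0, 0.1, -2.0]
grip_width: 0.0215
gripper_force: 60.1
```

No contact yet, so this is off the plate. I'll creep down to touch.

Request:
{"op": "move_arm", "data": {
  "motion": [
    [0,0,0,-0.004,0],
    [0,0,0,-0.007,0],
    [0,0,0,-0.01,0],
    [0,0,0,-0.01,0]
  ]
}}

```text
clock: 12.0
position: [0.5627, 0.3853, 0.0177]
orientation: [0.671, 0.742, 0.001, 0.0]
force: [-2.5, 0.2, 5.5]
grip_width: 0.0208
gripper_force: 61.1
```

Request:
{"op": "move_arm", "data": {
  "motion": [
    [0.5,0,0,0.004,0],
    [0.5,0,0,0.005,0],
    [0.5,0,0,0.005,0],
    [0.5,0,0,0.005,0],
    [0.5,0,0,0.03,0]
  ]
}}

```text
clock: 12.5
position: [0.562, 0.3848, 0.022]
orientation: [0.671, 0.742, -0.001, -0.0]
force: [-0.5, -0.2, 0.1]
grip_width: 0.0424
gripper_force: 0.0
```

Request:
{"op": "move_arm", "data": {
  "motion": [
    [0.5,0,0,0.1,0],
    [0.5,0,0,0.25,0],
    [0.5,0,0,0.5,0],
    [1,0,0,0.75,0],
    [1,0,-0.1,1,0]
  ]
}}

```text
clock: 13.0
position: [0.5618, 0.3676, 0.2218]
orientation: [0.67, 0.742, 0.001, 0.0]
force: [0.1, -0.3, -0.6]
grip_width: 0.0704
gripper_force: 0.0
```

Request:
{"op": "move_arm", "data": {
  "motion": [
    [1,0,-0.2,0,0],
    [1,0,-0.4,0,0],
    [1,0,-0.6,0,0],
    [1,0,-0.8,0,0],
    [1,0,-1,0,0]
  ]
}}

```text
clock: 13.5
position: [0.5621, 0.1649, 0.2196]
orientation: [0.671, 0.742, 0.0, 0.0]
force: [0.6, -0.3, -0.1]
grip_width: 0.0857
gripper_force: 0.0
```

```bash
python3 - <<'E'
from h import *
s=bot.sense(); print(s['position'],s['orientation'],s['force'])
for n in('top','side'):
    im,d=grab(n); np.save(n+'3.npy',d); cv2.imwrite(f'pics/raw_{n}3.png',cv2.cvtColor(im,cv2.COLOR_RGB2BGR))
a=cv2.imread('pics/raw_top3.png');b=cv2.imread('pics/raw_side3.png')
cv2.imwrite('pics/g5.png',np.hstack([cv2.resize(a[110:260,120:270],(400,400),interpolation=cv2.INTER_CUBIC),cv2.resize(b[160:310,140:290],(400,400),interpolation=cv2.INTER_CUBIC)]))
E
```

```text
[0.56211429 0.16488943 0.21955545] [6.70735649e-01 7.41696421e-01 2.46790893e-04 2.16543937e-04] [ 0.61217748 -0.33754556 -0.08980917]
```

View pics/g5.png

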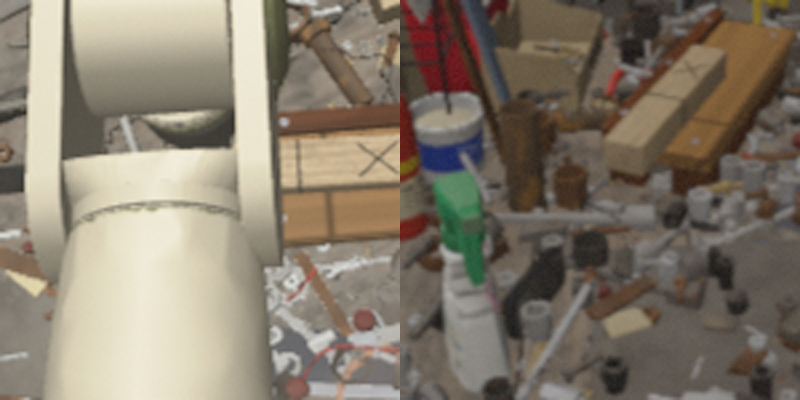

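The block stands on bare wood near the torch (right crop 545,285), and the batten is undisturbed. I'll lower the open gripper astride the batten, about 65 mm behind its middle, keeping the fingertips above the fence.

Request:
{"op": "move_arm", "data": {
  "motion": [
    [1,0,-0.055,-0.2,-0.001],
    [1,0,-0.055,-0.4,-0.001],
    [1,0,-0.055,-0.6,-0.001],
    [1,0,-0.055,-0.7,-0.001],
    [1,0,-0.055,-0.72,-0.001]
  ]
}}

```text
clock: 14.1
position: [0.5612, 0.1559, 0.0728]
orientation: [0.672, 0.741, -0.001, -0.002]
force: [0.0, -0.5, 0.3]
grip_width: 0.0853
gripper_force: 0.0
```

Request:
{"op": "move_arm", "data": {
  "motion": [
    [0.7,0,0,0,0],
    [0.58,0,0,0,0],
    [0.58,0,0,0,0]
  ]
}}

```text
clock: 14.4
position: [0.5631, 0.1556, 0.0765]
orientation: [0.672, 0.741, 0.001, 0.001]
force: [0.6, -0.5, -0.1]
grip_width: 0.0497
gripper_force: 0.0
```

```bash
python3 - <<'E'
from h import *
s=bot.sense(); print(s['position'],s['orientation'],s['force'],s['grip_width'])
im,d=grab('side'); im=cv2.cvtColor(im,cv2.COLOR_RGB2BGR)
u,v=proj('side',s['position']).astype(int);print(u,v)
cv2.imwrite('pics/g6.png',cv2.resize(im[v-40:v+35,u-50:u+50],(800,600),interpolation=cv2.INTER_CUBIC))
E
```

```text
[0.56310366 0.15564537 0.07653768] [0.67186969 0.74066824 0.00095162 0.0008759 ] [ 0.58474867 -0.49297044 -0.05330485] 0.04974999729340286
232 210
```

View pics/g6.png

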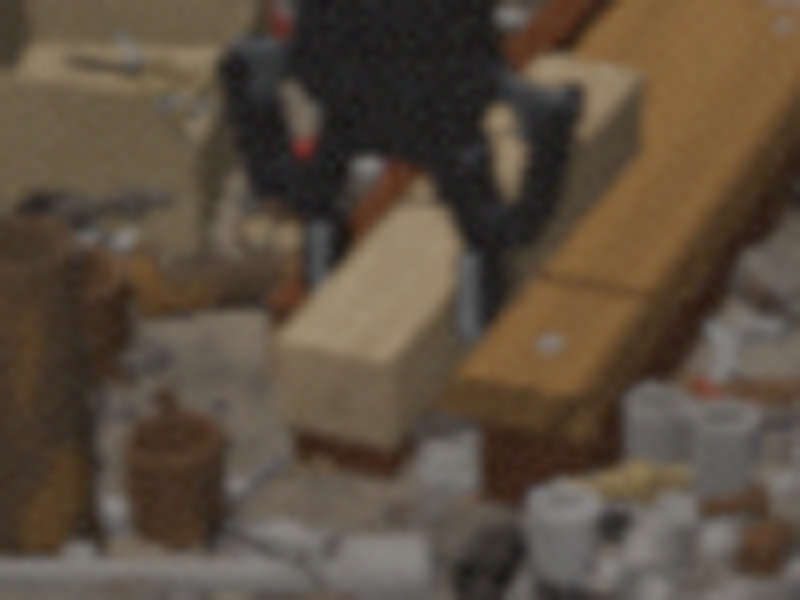

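Both fingers straddle the batten, with the far tip at (320,285) above the fence and the near tip at (478,340) well below the batten's top. I'll grip.

Request:
{"op": "move_arm", "data": {
  "motion": [
    [0,0,0,0,0],
    [0,0,0,0,0],
    [0,0,0,0,0],
    [0,0,0,0,0]
  ]
}}

```text
clock: 14.85
position: [0.5631, 0.1556, 0.0766]
orientation: [0.672, 0.741, 0.001, 0.001]
force: [-1.2, 0.8, 5.8]
grip_width: 0.045
gripper_force: 62.3
```

```bash
python3 - <<'E'
from h import *
s=bot.sense(); print(s['position'],2*np.arctan2(s['orientation'][1],s['orientation'][0]),s['force'],s['moment'],s['grip_width'],s['gripper_force'])
E
```

```text
[0.56308355 0.15558953 0.07658183] 1.6678850073643454 [-1.23912045  0.80339861  5.78330874] [ 0.09409526  0.31363803 -0.02358452] 0.04495589663667147 62.2790265083313
```

Request:
{"op": "move_arm", "data": {
  "motion": [
    [0,0.01,0.001,0,0],
    [0,0.02,0.002,0,0],
    [0,0.03,0.003,0,0],
    [0,0.035,0.003,0,0],
    [0,0.035,0.003,0,0]
  ]
}}

```text
clock: 15.35
position: [0.5689, 0.1561, 0.0766]
orientation: [0.672, 0.741, -0.0, -0.0]
force: [-7.9, -1.0, 11.8]
grip_width: 0.0448
gripper_force: 62.8
```

```bash
cat > st.py <<'E'
from h import *
s=bot.sense(); p=s['position']*1000; th=.096; r=p[:2]-[570.3,-24.8]
print(p.round(2),'yaw',round(2*np.arctan2(s['orientation'][1],s['orientation'][0]),4),'F',s['force'].round(1),'M',s['moment'].round(2),'w',s['grip_width'].round(4),s['gripper_force'].round(0),'board',(np.array([[np.cos(th),np.sin(th)],[-np.sin(th),np.cos(th)]])@r).round(1),s['clock'])
E
python3 st.py
```

```text
Traceback (most recent call last):
  File "st.py", line 3, in <module>
    print(p.round(2),'yaw',round(2*np.arctan2(s['orientation'][1],s['orientation'][0]),4),'F',s['force'].round(1),'M',s['moment'].round(2),'w',s['grip_width'].round(4),s['gripper_force'].round(0),'board',(np.array([[np.cos(th),np.sin(th)],[-np.sin(th),np.cos(th)]])@r).round(1),s['clock'])
                                                                                                                                               ^^^^^^^^^^^^^^^^^^^^^
AttributeError: 'float' object has no attribute 'round'
```

```bash
sed -i "s/s\['grip_width'\].round(4),s\['gripper_force'\].round(0)/s['grip_width'],s['gripper_force']/" st.py; python3 st.py
```

```text
[568.93 156.14  76.58] yaw 1.6678 F [-7.9 -1.  11.8] M [-0.16  1.26 -0.24] w 0.04480487886971193 62.814141511917114 board [ 16.  180.2] 15.35
```

Request:
{"op": "move_arm", "data": {
  "motion": [
    [0,0.005,0,0,0],
    [0,0.01,0.001,0,0],
    [0,0.015,0.001,0,0],
    [0,0.015,0.001,0,0]
  ]
}}

```text
clock: 15.75
position: [0.5719, 0.1563, 0.0766]
orientation: [0.672, 0.741, -0.0, -0.0]
force: [-8.5, -0.7, 10.9]
grip_width: 0.0446
gripper_force: 62.8
```

```bash
python3 st.py
```

```text
[571.87 156.35  76.57] yaw 1.6677 F [-8.5 -0.7 10.9] M [-0.14  1.29 -0.2 ] w 0.04455044740429296 62.8220397233963 board [ 18.9 180.2] 15.75
```

Request:
{"op": "move_arm", "data": {
  "motion": [
    [0,0.005,0,0,0],
    [0,0.01,0.001,0,0],
    [0,0.01,0.001,0,0]
  ]
}}

```text
clock: 16.05
position: [0.5739, 0.1565, 0.0766]
orientation: [0.672, 0.741, -0.0, -0.0]
force: [-8.0, -0.9, 11.7]
grip_width: 0.0447
gripper_force: 62.8
```

```bash
python3 st.py
```

```text
[573.91 156.48  76.59] yaw 1.6677 F [-8.  -0.9 11.7] M [-0.21  1.31 -0.22] w 0.044718584749292516 62.808993458747864 board [ 21.  180.1] 16.05
```

Request:
{"op": "move_arm", "data": {
  "motion": [
    [0,0.005,0,0,0],
    [0,0.01,0.001,0,0],
    [0,0.01,0.001,0,0]
  ]
}}

```text
clock: 16.35
position: [0.5753, 0.1566, 0.0766]
orientation: [0.672, 0.741, -0.001, -0.001]
force: [-12.2, -2.8, 14.6]
grip_width: 0.0449
gripper_force: 63.2
```

```bash
python3 st.py; python3 - <<'E'
from h import *
im,d=grab('side'); cv2.imwrite('pics/raw_side4.png',cv2.cvtColor(im,cv2.COLOR_RGB2BGR)); im=cv2.imread('pics/raw_side4.png')
cv2.imwrite('pics/g7.png',cv2.resize(im[155:245,200:320],(800,600),interpolation=cv2.INTER_CUBIC))
E
```

```text
[575.29 156.61  76.6 ] yaw 1.6679 F [-12.2  -2.8  14.6] M [-0.36  1.85 -0.23] w 0.04494215567419671 63.219775557518005 board [ 22.4 180.1] 16.35
```

View pics/g7.png

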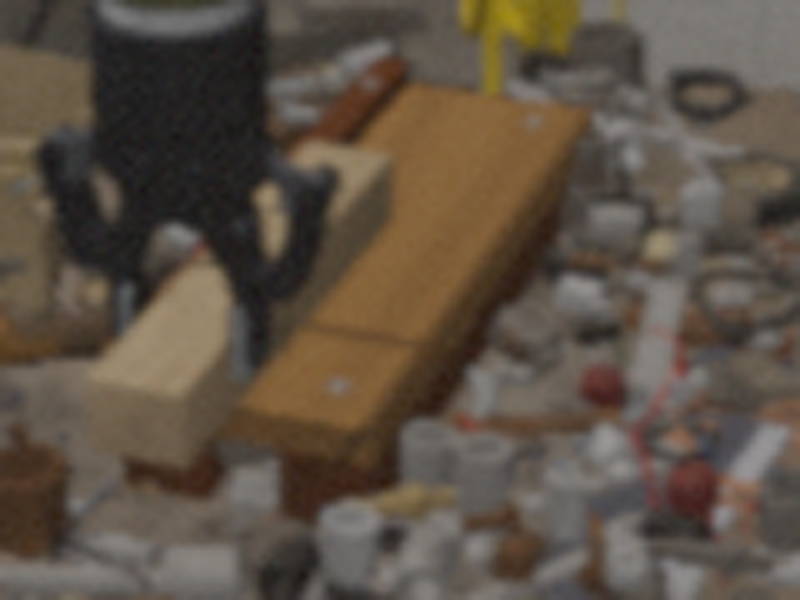

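The batten now touches the fence (Fx rose to 12 N). The picture shows it lying along the fence with its outer end at (380,160). I'll slide a first stretch while watching forces.

Request:
{"op": "move_arm", "data": {
  "motion": [
    [0,0.005,-0.05,0,0],
    [0,0.01,-0.1,0,0],
    [0,0.014,-0.15,0,0],
    [0,0.019,-0.2,0,0],
    [0,0.024,-0.25,0,0]
  ]
}}

```text
clock: 16.9
position: [0.5795, 0.1101, 0.0766]
orientation: [0.671, 0.742, 0.001, -0.003]
force: [-13.0, 20.6, 14.5]
grip_width: 0.0451
gripper_force: 62.7
```

```bash
python3 st.py
```

```text
[579.49 110.06  76.63] yaw 1.6709 F [-13.   20.6  14.5] M [2.84 2.02 0.9 ] w 0.0451093357575956 62.7003139257431 board [ 22.1 133.4] 16.9
```

Request:
{"op": "move_arm", "data": {
  "motion": [
    [0,0.004,-0.07,0,0],
    [0,0.011,-0.14,0,0],
    [0,0.018,-0.21,0,0],
    [0,0.024,-0.28,0,0],
    [0,0.031,-0.35,0,0]
  ]
}}

```text
clock: 17.4
position: [0.5863, 0.0395, 0.0766]
orientation: [0.671, 0.742, 0.001, -0.002]
force: [-10.5, 16.7, 13.6]
grip_width: 0.0448
gripper_force: 62.7
```

```bash
python3 st.py
```

```text
[586.25  39.47  76.62] yaw 1.6708 F [-10.5  16.7  13.6] M [2.49 1.48 0.87] w 0.0448427717925038 62.71085858345032 board [22.  62.4] 17.4
```

Request:
{"op": "move_arm", "data": {
  "motion": [
    [0,0.006,-0.07,0,0],
    [0,0.013,-0.14,0,0],
    [0,0.02,-0.21,0,0],
    [0,0.026,-0.28,0,0],
    [0,0.033,-0.35,0,0]
  ]
}}

```text
clock: 17.9
position: [0.5931, -0.0306, 0.0766]
orientation: [0.671, 0.742, 0.001, -0.002]
force: [-10.7, 17.3, 14.6]
grip_width: 0.0447
gripper_force: 62.8
```

Request:
{"op": "move_arm", "data": {
  "motion": [
    [0,0.006,-0.07,0,0],
    [0,0.013,-0.14,0,0],
    [0,0.02,-0.21,0,0],
    [0,0.026,-0.28,0,0],
    [0,0.033,-0.35,0,0]
  ]
}}

```text
clock: 18.4
position: [0.5999, -0.1007, 0.0766]
orientation: [0.671, 0.742, 0.001, -0.002]
force: [-9.9, 16.9, 13.5]
grip_width: 0.0448
gripper_force: 62.7
```

```bash
python3 st.py; python3 - <<'E'
from h import *
im,d=grab('side'); cv2.imwrite('pics/raw_side5.png',cv2.cvtColor(im,cv2.COLOR_RGB2BGR)); im=cv2.imread('pics/raw_side5.png')
im2,d=grab('top'); cv2.imwrite('pics/raw_top5.png',cv2.cvtColor(im2,cv2.COLOR_RGB2BGR)); im2=cv2.imread('pics/raw_top5.png')
cv2.imwrite('pics/g8.png',np.hstack([cv2.resize(im[150:225,230:305],(400,400),interpolation=cv2.INTER_CUBIC),cv2.resize(im2[130:230,300:400],(400,400),interpolation=cv2.INTER_CUBIC)]))
E
```

```text
[ 599.86 -100.66   76.6 ] yaw 1.6708 F [-9.9 16.9 13.5] M [2.5  1.28 0.75] w 0.04484637155768928 62.722352743148804 board [ 22.2 -78.3] 18.4
```

View pics/g8.png

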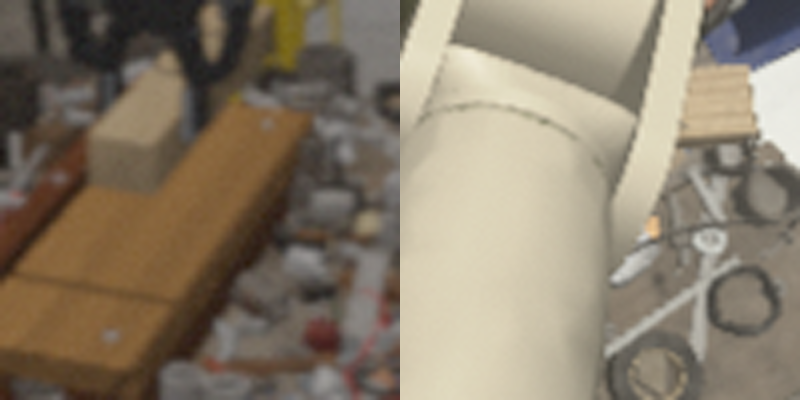

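In the side crop the cut line is hidden behind the fingers, but the batten's inner end at (120–155, 190) is visible. The top crop shows the outer end at (755,105). I'll measure edge positions with profiles along the board.

```bash
cat > prof.py <<'E'
from h import *
from scipy.ndimage import map_coordinates, gaussian_filter1d
from scipy.signal import find_peaks
C=np.array([570.3,-24.8])/1000; th=.096; BX=np.array([np.cos(th),np.sin(th)]);BY=np.array([-BX[1],BX[0]])
def prof(img,cam,z,xs,y0,y1,sc=1.,tilt=0.,n=3,sig=2):
    ys=np.arange(y0,y1,.0005); acc=[]
    for x in xs:
        uv=[]
        for y in ys: 
            P=C+(x-tilt*y)*BX+y*BY; uv.append((proj(cam,np.array([*P,z]))+.5)*sc-.5)
        uv=np.array(uv); acc.append([map_coordinates(img[...,c].astype(float),[uv[:,1],uv[:,0]],order=1) for c in range(3)])
    a=gaussian_filter1d(np.mean(acc,0),sig,axis=1); g=np.abs(np.gradient(a,axis=1)).sum(0)
    pk,_=find_peaks(g,height=g.max()*.25); pk=sorted(pk,key=lambda i:-g[i])[:n]
    return [(round(ys[i]*1000,1),round(g[i],1)) for i in pk]
E
python3 - <<'E'
from prof import *
t0=cv2.imread('pics/top0.png');k=1.5625
xs=np.arange(-8,14,2)/1000
print('batten0 R',prof(t0,'top',.1,xs,-.03,.01,k)); print('cut0',prof(t0,'top',.1,xs,.11,.15,k)); print('L',prof(t0,'top',.1,xs,.22,.26,k))
print('bedR',prof(t0,'top',.062,np.arange(-60,-30,3)/1000,-.195,-.165,k),'bedL',prof(t0,'top',.062,np.arange(-60,-30,3)/1000,.165,.195,k))
print('fenR',prof(t0,'top',.076,np.arange(47,62,3)/1000,-.195,-.165,k),'fenL',prof(t0,'top',.076,np.arange(47,62,3)/1000,.165,.195,k))
t5=cv2.imread('pics/raw_top5.png')
print('R now',prof(t5,'top',.1,np.arange(6,36,3)/1000,-.31,-.24))
s5=cv2.imread('pics/raw_side5.png')
print('side inner end bottom',prof(s5,'side',.062,np.arange(6,36,3)/1000,-.06,.01),'bedR',prof(s5,'side',.062,np.arange(-50,-20,3)/1000,-.2,-.16),'bedL',prof(s5,'side',.062,np.arange(-50,-20,3)/1000,.15,.2))
E
python3 st.py
```

```text
batten0 R [(np.float64(-9.5), np.float64(15.9))]
cut0 [(np.float64(132.5), np.float64(18.8)), (np.float64(127.5), np.float64(18.1))]
L [(np.float64(248.0), np.float64(10.7)), (np.float64(239.0), np.float64(10.4)), (np.float64(243.5), np.float64(8.1))]
[ 600.06 -102.86   76.59] yaw 1.6696 F [-8.6  4.4 12.8] M [0.78 1.24 0.83] w 0.04497899324802383 62.34626054763794 board [ 22.1 -80.6] 18.5Traceback (most recent call last):
  File "<stdin>", line 5, in <module>
  File "prof.py", line 10, in prof
    P=C+(x-tilt*y)*BX+y*BY; uv.append((proj(cam,np.array([*P,z]))+.5)*sc-.5)
                                       ~~~~^^^^^^^^^^^^^^^^^^^^^^
  File "h.py", line 15, in proj
    c=cams.camera_info(name);p=np.array(c['camera_matrix'])@(np.array(c['R'])@X+np.array(c['t']));return p[:2]/p[2]
ValueError: time passes only in moves, steps and waits
```

```bash
sed -i 's/^def grab/_ci={n:cams.camera_info(n) for n in ("top","side")}\ndef grab/; s/c=cams.camera_info(name)/c=_ci[name]/' h.py
python3 - <<'E'
from prof import *
t0=cv2.imread('pics/top0.png');k=1.5625
print('bedR',prof(t0,'top',.062,np.arange(-60,-30,3)/1000,-.195,-.165,k),'bedL',prof(t0,'top',.062,np.arange(-60,-30,3)/1000,.165,.195,k))
print('fenR',prof(t0,'top',.076,np.arange(47,62,3)/1000,-.195,-.165,k),'fenL',prof(t0,'top',.076,np.arange(47,62,3)/1000,.165,.195,k))
t5=cv2.imread('pics/raw_top5.png')
print('R now',prof(t5,'top',.1,np.arange(6,36,3)/1000,-.31,-.24))
s5=cv2.imread('pics/raw_side5.png')
print('side inner end bottom',prof(s5,'side',.062,np.arange(6,36,3)/1000,-.06,.01),'bedR',prof(s5,'side',.062,np.arange(-50,-20,3)/1000,-.2,-.16),'bedL',prof(s5,'side',.062,np.arange(-50,-20,3)/1000,.15,.2))
E
```

```text
bedR [(np.float64(-177.5), np.float64(4.3)), (np.float64(-185.5), np.float64(3.5)), (np.float64(-193.0), np.float64(3.4))] bedL [(np.float64(181.0), np.float64(5.1))]
fenR [(np.float64(-177.0), np.float64(7.6))] fenL [(np.float64(181.0), np.float64(16.5))]
R now [(np.float64(-270.0), np.float64(18.5))]
side inner end bottom [(np.float64(-20.5), np.float64(1.5))] bedR [(np.float64(-178.0), np.float64(1.7)), (np.float64(-192.5), np.float64(1.4))] bedL [(np.float64(183.5), np.float64(4.6)), (np.float64(157.0), np.float64(1.3))]
```

Request:
{"op": "move_arm", "data": {
  "motion": [
    [0,0.006,-0.06,0,0],
    [0,0.011,-0.12,0,0],
    [0,0.017,-0.18,0,0],
    [0,0.022,-0.23,0,0],
    [0,0.025,-0.255,0,0]
  ]
}}

```text
clock: 19.0
position: [0.6049, -0.1518, 0.0767]
orientation: [0.671, 0.741, 0.001, -0.003]
force: [-11.1, 18.6, 17.4]
grip_width: 0.045
gripper_force: 62.8
```

Request:
{"op": "move_arm", "data": {
  "motion": [
    [0,0,0,0,0],
    [0,0,0,0,0]
  ]
}}

```text
clock: 19.2
position: [0.6049, -0.1523, 0.0767]
orientation: [0.671, 0.741, 0.0, -0.002]
force: [-9.2, 11.2, 14.2]
grip_width: 0.0453
gripper_force: 62.6
```

```bash
python3 - <<'E'
from prof import *
for n in('top','side'):
    im,d=grab(n); np.save(n+'6.npy',d);cv2.imwrite(f'pics/raw_{n}6.png',cv2.cvtColor(im,cv2.COLOR_RGB2BGR))
t5=cv2.imread('pics/raw_top6.png');s5=cv2.imread('pics/raw_side6.png')
for x in(4,14,24,34): print('R now',x,prof(t5,'top',.1,np.arange(x-4,x+5,2)/1000,-.35,-.29))
print('side inner',prof(s5,'side',.062,np.arange(6,36,3)/1000,-.11,-.04),'bedR',prof(s5,'side',.062,np.arange(-50,-20,3)/1000,-.2,-.16))
cv2.imwrite('pics/g9.png',np.hstack([cv2.resize(s5[140:215,240:315],(400,400),interpolation=cv2.INTER_CUBIC),cv2.resize(t5[130:230,310:410],(400,400),interpolation=cv2.INTER_CUBIC)]))
E
python3 st.py
```

```text
R now 4 [(np.float64(-318.5), np.float64(19.1))]
R now 14 [(np.float64(-319.0), np.float64(17.6))]
R now 24 [(np.float64(-319.0), np.float64(18.5)), (np.float64(-293.0), np.float64(8.2))]
R now 34 [(np.float64(-319.0), np.float64(15.7)), (np.float64(-297.0), np.float64(8.9))]
side inner [(np.float64(-73.5), np.float64(1.5))] bedR [(np.float64(-177.5), np.float64(1.7)), (np.float64(-192.5), np.float64(1.3))]
[ 604.91 -152.33   76.7 ] yaw 1.6703 F [-10.6  11.4  14.1] M [1.78 1.41 0.73] w 0.04466545720995971 62.62336313724518 board [  22.2 -130.3] 19.3
```

View pics/g9.png

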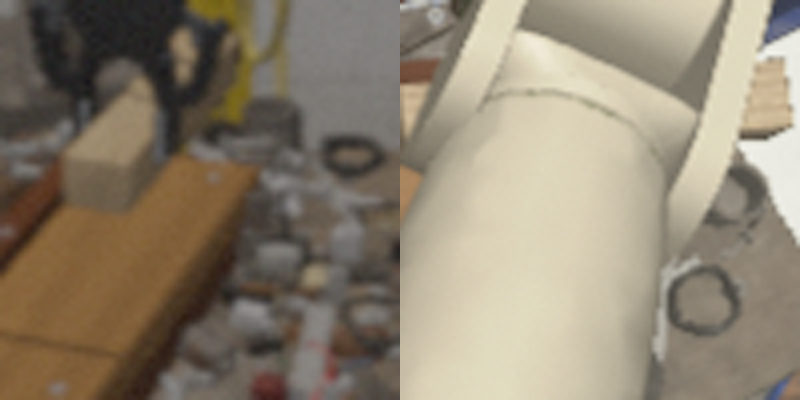

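Top camera and robot travel put the cut line about 1–2 mm outside the bed end, and the side view says about 6. The residual moment Mz suggests only the inner end bears on the fence. I'll make a small final slide plus a slight counter-clockwise turn to bed it flat.

Request:
{"op": "move_arm", "data": {
  "motion": [
    [0,0.001,-0.007,0,0],
    [0,0.001,-0.014,0,0.001],
    [0,0.001,-0.014,0,0.001]
  ]
}}

```text
clock: 19.6
position: [0.6052, -0.1545, 0.0767]
orientation: [0.67, 0.742, 0.001, -0.002]
force: [-9.0, 14.2, 14.2]
grip_width: 0.0453
gripper_force: 62.7
```

```bash
python3 st.py; python3 - <<'E'
from h import *
# fence yaw from top0 edges
from scipy.ndimage import map_coordinates
from prof import C,BX,BY
t0=cv2.imread('pics/top0.png').astype(float)
def edge(y,x0,x1,z):
    xs=np.arange(x0,x1,.0004);a=0
    for dy in np.arange(-.012,.0121,.004):
        uv=np.array([(proj('top',np.array([*(C+x*BX+(y+dy)*BY),z]))+.5)*1.5625-.5 for x in xs]); a=a+np.array([map_coordinates(t0[...,c],[uv[:,1],uv[:,0]],order=1) for c in range(3)])
    g=np.abs(np.gradient(cv2.GaussianBlur(a,(11,1),2),axis=1)).sum(0); i=g.argmax(); return xs[i]*1000
for nm,x0,x1,z,yy in(('front bed',-.075,-.055,.062,(-.15,-.1,-.05,.05,.1,.15)),('fence near',.035,.05,.076,(-.11,-.09,-.07,-.05)),('fence far',.058,.072,.076,(-.14,-.1,-.05,0,.05,.1,.15))):
    e=[edge(y,x0,x1,z) for y in yy]; print(nm,np.round(e,1),'slope',np.polyfit(yy,e,1)[0]/1000)
E
```

```text
[ 605.21 -154.48   76.67] yaw 1.6735 F [-9.  14.2 14.2] M [2.27 1.31 0.64] w 0.045286264612784205 62.71616041660309 board [  22.3 -132.4] 19.6
front bed [-57.  -64.2 -64.2 -64.2 -64.2 -64.6] slope -0.01628571428571417
fence near [43. 43. 43. 43.] slope -1.2142543715095096e-16
fence far [67.6 67.6 67.2 66.8 69.6 67.2 67.2] slope 0.0002981260647361849
```

Request:
{"op": "move_arm", "data": {
  "motion": [
    [0,0,0,0,0.001],
    [0,0,0,0,0.001]
  ]
}}

```text
clock: 19.8
position: [0.6053, -0.1548, 0.0767]
orientation: [0.669, 0.743, 0.001, -0.002]
force: [-8.7, 12.2, 12.6]
grip_width: 0.0451
gripper_force: 62.7
```

```bash
python3 st.py
```

```text
[ 605.32 -154.8    76.67] yaw 1.676 F [-8.7 12.2 12.6] M [2.01 1.22 0.42] w 0.045075144198998204 62.67780840396881 board [  22.4 -132.8] 19.8
```

Request:
{"op": "move_arm", "data": {
  "motion": [
    [0,0,0,0,0.001],
    [0,0,0,0,0.001]
  ]
}}

```text
clock: 20.0
position: [0.6055, -0.1551, 0.0766]
orientation: [0.668, 0.744, 0.001, -0.001]
force: [-6.6, 10.8, 11.9]
grip_width: 0.0448
gripper_force: 62.6
```

```bash
python3 st.py
```

```text
[ 605.46 -155.14   76.64] yaw 1.6787 F [-6.6 10.8 11.9] M [1.74 1.05 0.28] w 0.04479189340292464 62.60753273963928 board [  22.5 -133.1] 20.0
```

```bash
python3 - <<'E'
from prof import *
im,d=grab('top');cv2.imwrite('pics/raw_top7.png',cv2.cvtColor(im,cv2.COLOR_RGB2BGR))
im,d=grab('side');cv2.imwrite('pics/raw_side7.png',cv2.cvtColor(im,cv2.COLOR_RGB2BGR))
def edges(t,yy,lo,hi,z=.1,sc=1.):
    xs=np.arange(lo,hi,.0004);a=0
    for y in yy:
        uv=np.array([(proj('top',np.array([*(C+x*BX+y*BY),z]))+.5)*sc-.5 for x in xs]); a=a+np.array([map_coordinates(t[...,c].astype(float),[uv[:,1],uv[:,0]],order=1) for c in range(3)])
    g=gaussian_filter1d(np.abs(np.gradient(a,axis=1)).sum(0),3); pk,_=find_peaks(g,height=g.max()*.3); return [(round(xs[i]*1000,1),round(g[i])) for i in pk]
for n in(6,7):
    t=cv2.imread(f'pics/raw_top{n}.png')
    for y in(-.298,-.306,-.314): print(n,y,edges(t,[y-.002,y,y+.002],-.02,.065))
    print('R',prof(t,'top',.1,np.arange(2,36,3)/1000,-.35,-.30))
    print('side',prof(cv2.imread(f'pics/raw_side{n}.png'),'side',.062,np.arange(6,36,3)/1000,-.11,-.04))
t=cv2.imread('pics/top0.png')
for y in(0,.05,.1,.15,.2): print('init',y,edges(t,[y-.005,y,y+.005],-.03,.04,sc=1.5625))
E
```

```text
6 -0.298 [(np.float64(-8.4), 121), (np.float64(-1.2), 53)]
6 -0.306 [(np.float64(-6.4), 90), (np.float64(-0.8), 45), (np.float64(43.6), 33), (np.float64(49.6), 39)]
6 -0.314 [(np.float64(-3.2), 59), (np.float64(45.2), 54), (np.float64(55.2), 80)]
R [(np.float64(-319.0), np.float64(17.0))]
side [(np.float64(-73.5), np.float64(1.5))]
7 -0.298 [(np.float64(-6.0), 114), (np.float64(0.4), 48)]
7 -0.306 [(np.float64(-6.0), 98), (np.float64(0.4), 53)]
7 -0.314 [(np.float64(-3.2), 73), (np.float64(44.4), 35), (np.float64(54.8), 72)]
R [(np.float64(-322.0), np.float64(17.4))]
side [(np.float64(-74.5), np.float64(1.5))]
init 0 [(np.float64(-22.0), 27), (np.float64(-15.6), 60), (np.float64(30.0), 30), (np.float64(37.2), 48)]
init 0.05 [(np.float64(-21.2), 28), (np.float64(-14.4), 57), (np.float64(18.8), 20), (np.float64(30.4), 34), (np.float64(37.6), 58)]
init 0.1 [(np.float64(-20.0), 18), (np.float64(-12.8), 57), (np.float64(35.2), 46)]
init 0.15 [(np.float64(-18.4), 32), (np.float64(-11.6), 57), (np.float64(37.2), 61)]
init 0.2 [(np.float64(-17.2), 25), (np.float64(-10.8), 52), (np.float64(34.0), 41)]
```

The batten turns with the gripper, and Mz and Fx keep falling, so the inner end still leads. I'll keep turning with a slight push until the outer side takes load.

Request:
{"op": "move_arm", "data": {
  "motion": [
    [0,0.002,0,0,0.001],
    [0,0.002,0,0,0.001],
    [0,0.002,0,0,0.001]
  ]
}}

```text
clock: 20.4
position: [0.6056, -0.1553, 0.0766]
orientation: [0.667, 0.745, 0.0, -0.002]
force: [-9.0, 10.7, 12.9]
grip_width: 0.0449
gripper_force: 62.9
```

```bash
python3 st.py
```

```text
[ 605.57 -155.31   76.62] yaw 1.6814 F [-9.  10.7 12.9] M [1.59 1.38 0.12] w 0.044945779176713725 62.87525117397308 board [  22.6 -133.3] 20.4
```

Request:
{"op": "move_arm", "data": {
  "motion": [
    [0,0.002,0,0,0.001],
    [0,0.002,0,0,0.001],
    [0,0.002,0,0,0.001]
  ]
}}

```text
clock: 20.7
position: [0.6056, -0.1554, 0.0766]
orientation: [0.666, 0.746, 0.0, -0.002]
force: [-12.0, 10.7, 15.4]
grip_width: 0.0452
gripper_force: 63.2
```

```bash
python3 st.py
```

```text
[ 605.56 -155.36   76.63] yaw 1.684 F [-12.   10.7  15.4] M [ 1.59  1.77 -0.2 ] w 0.045191188632871526 63.2164192199707 board [  22.6 -133.3] 20.7
```

```bash
python3 - <<'E'
from prof import *
im,d=grab('top');P=cloud('top',d);cv2.imwrite('pics/raw_top8.png',cv2.cvtColor(im,cv2.COLOR_RGB2BGR))
im2,d2=grab('side');cv2.imwrite('pics/raw_side8.png',cv2.cvtColor(im2,cv2.COLOR_RGB2BGR))
t=cv2.imread('pics/raw_top8.png');s=cv2.imread('pics/raw_side8.png')
print('R',[prof(t,'top',.1,np.arange(x-4,x+5,2)/1000,-.35,-.30) for x in(4,14,24,34)])
print('side',prof(s,'side',.062,np.arange(6,36,3)/1000,-.11,-.04),prof(s,'side',.1,np.arange(6,36,3)/1000,-.11,-.04))
def z(cam,P,y): 
    u,v=proj(cam,np.array([*(C+.02*BX+y*BY),.1])).round().astype(int); return np.median(P[v-1:v+2,u-1:u+2,2]).round(4)
print('z outer',[z('top',P,y) for y in(-.308,-.313)],'inner side-view',[z('side',cloud('side',d2),y) for y in(-.085,-.09,-.1)])
cv2.imwrite('pics/g10.png',np.hstack([cv2.resize(s[135:195,245:305],(400,400),interpolation=cv2.INTER_CUBIC),cv2.resize(t[110:210,320:420],(400,400),interpolation=cv2.INTER_CUBIC)]))
E
python3 st.py
```

```text
R [[(np.float64(-321.0), np.float64(19.2))], [(np.float64(-322.5), np.float64(20.3))], [(np.float64(-321.5), np.float64(16.6))], [(np.float64(-322.0), np.float64(16.8)), (np.float64(-302.0), np.float64(6.6))]]
side [(np.float64(-74.5), np.float64(1.5))] [(np.float64(-72.5), np.float64(2.9))]
z outer [np.float64(0.0989), np.float64(0.0993)] inner side-view [np.float64(0.1008), np.float64(0.1), np.float64(0.0996)]
[ 605.59 -155.36   76.61] yaw 1.684 F [-11.4  10.7  14.2] M [ 1.6   1.75 -0.15] w 0.044815071167241774 63.21705400943756 board [  22.6 -133.3] 20.8
```

View pics/g10.png

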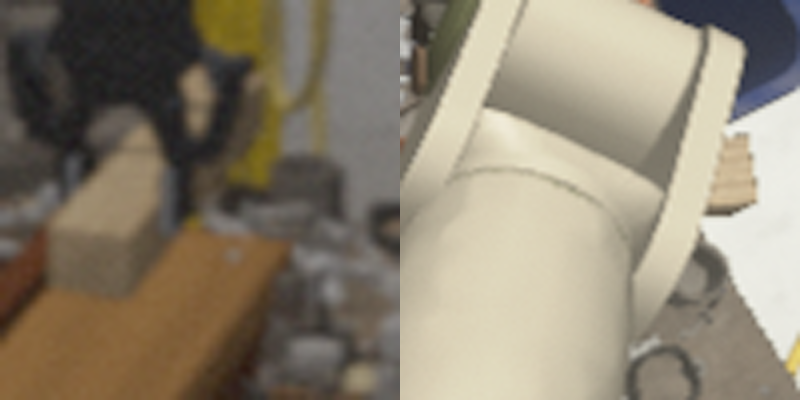

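The side crop shows the inner end square on the bed against the fence, and the top crop shows the outer end at (755,170) in the air. Both ends read about 0.099–0.100 m high, so the batten is flat. The cut line is about 4–6 mm outside the end, with about 14 N holding the batten down and about 11 N against the fence. I'm handing in.

```bash
python3 -c "
from workcell import ticket
print(ticket.hand_in())"
```

```text
the job is handed in; nothing more can be done
None
```

I handed the job in with the chips wiped off the bed, the block on the bench, and the batten held flat and square against the fence, its cut line measured 4–7 mm outside the bed's end; lowering the block at the first spot, half on the steel plate, briefly pressed it down with about 32 N.

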